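# Undo the swing bolt of a vacuum sample pot and open its lid

## Task

Open the small metal sample pot: unscrew the brass wing nut (anticlockwise from above) until its washer is clear above the red lip of the slotted lug, then push the hinged eyebolt outwards out of the slot so that it lies fully swung down. Then raise the blue lid by its black bar handle to at least 45 degrees and leave it standing open. Do not disturb the dropper bottle, the round tin or the stepper motor nearby.

Things in the scene. Friction and masses are not known exactly. Their poses are not given: they have to be found in the camera images.
- pot: Round aluminium pot, 132 mm across and 64 mm high with a 136 mm foot disc, fixed to the desk. Origin at the centre of its underside; z up; -x points to the side with the eyebolt, +x to the side with the lid hinge. The blue lid (132 mm across) has its flat top 76.5 mm above the desk. A small blue-capped side port sticks out 73 mm on the +y side, 34 mm above the desk.
- lug_seat (a point): Point on the bolt's axis at the top face of the lid's steel lug (78 mm above the desk, lid shut). The lug is a fork 36 mm wide, 10 mm thick, its 9.5 mm slot open to the pot's -x. At the end of both prongs stands a red lip 4.5 mm high, 10 to 12 mm beyond this point: the washer sits behind it, so the bolt cannot swing out until the washer is about 6 mm above the lug's top face.
- washer_under (a point): Centre of the underside of the steel washer (20 mm across, 3 mm thick) that rides up and down with the nut. At the start it is 0 to 1 mm above the lug's top face.
- nut_centre (a point): Centre of the brass wing nut on the bolt's axis, 19.5 mm above the washer's underside. Hub 18 mm across; two opposite wings, 6 mm thick, reach 35 mm from the axis, 12 mm below to 12 mm above this point. Anticlockwise from above it rises 5 mm a turn with its washer, up to 10 mm in two turns, and stays as left. It needs about 0.05 N m: some 2 N pushed sideways on one wing.
- wing_end (a point): Middle of the outer end of one of the two wings, 33 mm from the bolt's axis; tells which way the wings point.
- bolt_tip (a point): Top end of the threaded stud of the eyebolt, 8 mm in diameter, 98 mm from its pivot (128 mm above the desk when upright). It stands about 17 mm proud of the wings at the start.
- bolt_pivot (a point): Axis of the eyebolt's pivot pin (along the pot's y), 30 mm above the desk, 83 mm from the pot's centre in -x.
- eyebolt (a joint): Swing of the eyebolt about its pivot, rad: 0 upright in the slot, positive as its top swings outwards (-x of the pot) and down; stop at 1.2. Light friction; when nearly free it may lean out a little over the lip; past about 0.5 rad it falls to the stop by its own weight.
- handle (a point): Middle of the horizontal bar of the lid's black arch handle, on the bar's axis. The bar is 10 mm thick, about 70 mm long, parallel to the pot's y and to the hinge, 37.5 mm above the lid's top, over the lid's centre (114 mm above the desk while shut).
- lid_hinge (a point): Middle of the lid's hinge axis (along the pot's y), 71 mm above the desk, 72 mm from the pot's centre in +x.
- lid (a joint): Opening angle of the lid, rad: 0 shut, positive as its bolt side rises; stop at 1.25. A stiff hinge: 6 to 9 N upwards at the handle opens it, and it stays where it is left. While the nut holds it, it cannot open.
- dropper_bottle: Loose amber dropper bottle with black teat, 31 mm across, 93 mm high, upright, beside where the bolt swings down; leave it alone. Origin at the centre of its underside.
- screw_tin: Loose round white tin, 50 mm across, 18 mm high, beyond where the bolt swings down; leave it alone. Origin at the centre of its underside.
- spare_stepper: Loose stepper motor, 42 x 42 x 60 mm, shaft up, behind the lid hinge; leave it alone. Origin at the centre of its underside.

How it is judged (in metres and radians):
On the way, in this order (a step that is already met when the one before it is completed fails the run):
1. the wing nut is unscrewed until the washer is more than 3 mm above its seat on the lug, with the bolt still upright in the slot (z of washer_under in the frame of lug_seat above 0.003 m and value of joint eyebolt below 0.3 rad).
2. the eyebolt is swung out of the slot (more than 1 rad), the lid still shut (value of joint eyebolt above 1 rad and value of joint lid below 0.1 rad), for 0.1 s.
3. the lid is raised to more than 0.7 rad (value of joint lid above 0.7 rad), for 0.2 s.
At the end, for the whole second after the job is handed in: The eyebolt is swung out and down (more than 1 rad from upright), and the lid stands open by itself at more than 0.7 rad (40 degrees), at rest (value of joint eyebolt above 1 rad and value of joint lid above 0.7 rad and velocity of joint lid between -0.05 and 0.05 rad/s); the robot touches nothing.
It fails at once if the amber dropper bottle is pushed more than 20 mm or tipped (distance of dropper_bottle from where it was at the start of the episode above 0.02 m or angle between dropper_bottle's own z axis and vertical above 0.4 rad).
It fails at once if the round tin is pushed more than 20 mm or tipped (distance of screw_tin from where it was at the start of the episode above 0.02 m or angle between screw_tin's own z axis and vertical above 0.4 rad).
It fails at once if the stepper motor is pushed more than 20 mm or tipped (distance of spare_stepper from where it was at the start of the episode above 0.02 m or angle between spare_stepper's own z axis and vertical above 0.4 rad).
It also fails if it takes over 61 s, if anything falls off the work surface, if the arm or the gripper's body presses on something with over 40 N, if the wrist force passes 120 N, or if a joint passes its speed limit or range.

## Robot

A 6-joint arm with a two-finger parallel gripper is mounted at the origin on a cart in front of the work surface, level with it; the furniture and walls round the work are solid. World frame = base frame: x ahead of the robot, y to its left, z up, the work surface at z = 0. Lengths are in mm, angles in rad, forces in N, time in s.
With the tool pointing down it reaches from about 325 to 750 mm from the base axis. Payload 7.6 kg.
Tool frame: the origin (TCP) lies at the very end of the fingers, on their centre line; the grasp point (between the pads) lies 19 mm behind it; x points along the fingers, z is the direction in which the jaws open and shut, and the axes are right-handed (so a half turn about x gives the same grasp; the last joint's range is limited). The gripper opens to 85 mm and grips with 20 to 120 N. Pads are 22 mm wide; open, the fingers measure 114 mm over their backs; the gripper's body (76 mm by 85 mm) begins 54 mm behind the grasp point. The pads swing forward as they close: fully open they stand 13 mm farther back than shut.
Start: joints at [-1.264, 0.052, 1.401, -0, 1.689, -0.07], TCP at [193.198, -488.181, 231.323] pointing down, gripper open.
Joint ranges: [-2.9, 2.9], [-0.91, 2.17], [0.12, 2.37], [-1.06, 4.2], [0.26, 2.73], [-2.93, 2.93]. Speed limits (rad/s): [2.57, 2.57, 3.01, 3.14, 3.14, 3.14].

## Interface

Orientations are given as [roll, pitch, yaw] about the fixed x, y, z axes, in that order (R = Rz(yaw) Ry(pitch) Rx(roll)).
In Python, from cell import telemetry, imaging, order, nets gives the robot as it stands.
- The arm moves only by the shell command python3 -m creep 'ROWS' [FORCE]. ROWS is JSON, a list that holds one entry, the list of rows, each a list of 7 numbers: the shift along the tool's x, y, z in m, then the turn, a rotation vector about the tool's x, y, z in degrees, then the opening, from 0 (shut) to 1 (fully open). A call has 1 to 20 rows; each row shifts and turns the pose as measured when the row begins, along the tool's axes as they then stand; what a row does not reach is not made up. A row lasts 1/12 s, in which the tool goes at most 41.7 mm and 7.16 degrees, less where a joint would pass 70% of its speed; a pose out of reach is approached as far as the arm can. A call with a gripper value outside its range is refused whole. The fingers move at their own pace and stop on an object; FORCE is the grip in N (left out, the last holds). Time passes only in rows, so rows that do not move let the fingers close. It gives the time, the measured TCP pose, the force and the opening at its end, in the units of the state.
- telemetry.read_state(): the state, without advancing time (a new reading comes with each control period).
- imaging.read_camera(name): name is "scene" or "top" or "wrist"; returns the picture (384x512x3 uint8, red, green, blue); there is no depth.
- imaging.calibration(name): a dict with "fx", "fy", "cx", "cy" (pixels), "dist" ([k1, k2, p1, p2, k3] as OpenCV has them; the pictures are not rectified), "cam_to_world" (4x4, takes a point from camera to world coordinates). Camera axes: x right, y down, z forward; pixel columns grow to the right and rows downward; lengths in mm; the calibration is good to about 2 mm. A picture is of the moment at which its call begins: read the wrist's pose just before it. calibration takes no time and is no camera call; for the wrist camera it gives the pose at the moment of the call.
- order.close_job(): hands the job in, once; it reports no verdict.
Trained networks look in the newest picture that a camera, given by its name, has taken for a name from the list of things; names that differ only in an ending like _2 or _b are one class to them, and where a whole thing is asked for, a point or a joint stands for the part that bears it (a point fixed in the world has none). Each returns a list of dicts, best first, with "conf" (0 to 1); they miss things now and then, are a little off and sometimes report something else, mostly with a low value. They report only what shows in the picture. A call takes as long as a camera call.
- nets.recognise(thing, camera): "point" ([x, y, z] in mm, in the coordinates of the camera as it stood for that picture, good to about 4 mm: the middle of the surface that is visible of it).
- nets.regions_of(thing, camera): "mask" (384x512 bool, what is visible of it).
The state is a dict: "t": time; "joint_pos": joint angles; "dq": joint speeds; "effort": joint torques, N m; "position": TCP position; "ee_rot": TCP orientation; "ft_force": force on the tool from outside, world axes, zero at the start; "wrist_torque": the same for the moment, N m; "gripper_width": finger opening in mm.
Only numpy, scipy, OpenCV 4.12 (cv2) and the standard library are available. Lean on these libraries where they do the work, as an engineer would, in place of code of your own. Each camera call takes 0.05 s, during which the arm holds its last target.

## Working session

There is one attempt and no reset: what is moved stays moved. The work goes in short steps, Python scripts to look and compute and a shell command to move; the robot and the scene stay as the last step left them, time stands still between calls to the robot, and variables do not carry over. Pictures are saved under pics/ and viewed, and the job is handed in when it is done.

```bash
ls; mkdir -p pics; python3 - <<'E'
from cell import telemetry, imaging, nets
import cv2
print(telemetry.read_state())
for n in ["scene","top","wrist"]:
    im=imaging.read_camera(n); cv2.imwrite(f"pics/{n}0.png",im[:,:,::-1])
    c=imaging.calibration(n); print(n,c["cam_to_world"],c["fx"],c["dist"])
E
```

```text
pics
{'t': 0.0, 'joint_pos': array([-1.26429800e+00,  5.28921564e-02,  1.40171269e+00, -2.06712590e-05,
        1.68858509e+00, -7.03070508e-02]), 'dq': array([ 0.00168191,  0.00072725, -0.00035085, -0.00117694,  0.00228156,
        0.00059669]), 'effort': array([ 3.27330825e-03, -3.81666577e+01, -3.60182619e+01,  1.23107661e-04,
        6.25121553e-03,  1.74766723e-05]), 'position': array([ 193.09917014, -487.88525259,  230.44950389]), 'ee_rot': array([3.08413913, 1.56919891, 1.89014576]), 'ft_force': array([-0.17165825, -0.71259622, -0.11308981]), 'wrist_torque': array([0.01162628, 0.02334261, 0.02128525]), 'gripper_width': 85.58187544990109}
scene [[-8.23970616e-01 -4.23663325e-01  3.76273585e-01  5.03262675e+01]
 [-5.66428059e-01  6.33687048e-01 -5.26877576e-01  7.01508711e+02]
 [-1.52209917e-02 -6.47263557e-01 -7.62114302e-01  9.00171758e+02]
 [ 0.00000000e+00  0.00000000e+00  0.00000000e+00  1.00000000e+00]] 479.4776127952041 [-0.07991381  0.          0.          0.          0.        ]
top [[-1.33101420e-02 -9.97459759e-01  6.99776355e-02  3.94860960e+02]
 [-9.99892765e-01  1.37047103e-02  5.16139670e-03  1.47139755e+02]
 [-6.10730873e-03 -6.99014325e-02 -9.97535208e-01  9.35380118e+02]
 [ 0.00000000e+00  0.00000000e+00  0.00000000e+00  1.00000000e+00]] 399.44843176525853 [-0.04864789  0.          0.          0.          0.        ]
wrist [[ 3.68400749e-01 -8.96870279e-01 -2.44754143e-01  2.55223604e+02]
 [-9.29665893e-01 -3.55825449e-01 -9.54441108e-02 -4.62615024e+02]
 [-1.48876669e-03  2.62701261e-01 -9.64876070e-01  3.73041774e+02]
 [ 0.00000000e+00  0.00000000e+00  0.00000000e+00  1.00000000e+00]] 330.9719660454072 [0.01294898 0.         0.         0.         0.        ]
```

View pics/scene0.png

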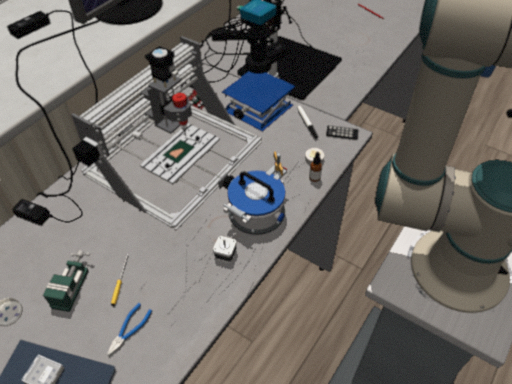

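View pics/top0.png

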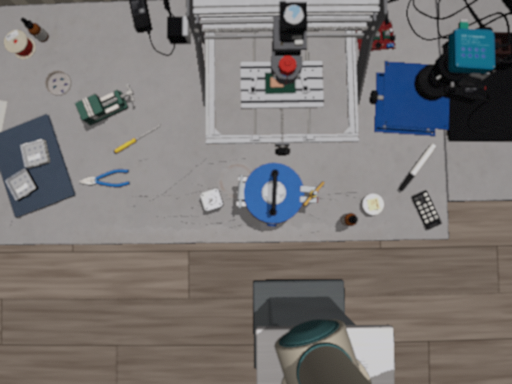

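```bash
cat > h.py <<'E'
import numpy as np, cv2
from cell import telemetry, imaging, nets
from scipy.spatial.transform import Rotation as R
def pose():
    s=telemetry.read_state(); return s, R.from_euler('xyz',s['ee_rot']).as_matrix(), np.array(s['position'])
def w(cam,p):
    M=np.array(imaging.calibration(cam)["cam_to_world"]); return M[:3,:3]@np.array(p)+M[:3,3]
def ray(cam,uv,z):
    c=imaging.calibration(cam);K=np.array([[c['fx'],0,c['cx']],[0,c['fy'],c['cy']],[0,0,1]])
    q=cv2.undistortPoints(np.array([[uv]],float),K,np.array(c['dist']))[0,0]
    M=np.array(c["cam_to_world"]); d=M[:3,:3]@np.array([q[0],q[1],1]); o=M[:3,3]
    return o+d*(z-o[2])/d[2]
def proj(cam,P):
    c=imaging.calibration(cam);K=np.array([[c['fx'],0,c['cx']],[0,c['fy'],c['cy']],[0,0,1]])
    M=np.linalg.inv(np.array(c["cam_to_world"]))
    return cv2.projectPoints(np.array(P,float).reshape(-1,1,3),cv2.Rodrigues(M[:3,:3])[0],M[:3,3],K,np.array(c['dist']))[0][:,0]
E
python3 - <<'E'
from h import *
for cam in ["scene","top"]:
    imaging.read_camera(cam)
    for t in ["pot","nut_centre","wing_end","bolt_tip","handle","lid_hinge","dropper_bottle","screw_tin","spare_stepper"]:
        r=nets.recognise(t,cam)
        print(cam,t,[(w(cam,x["point"]).round(0).tolist(),round(x["conf"],2)) for x in r[:3]])
print(telemetry.read_state()['t'])
E
```

```text
scene pot [([449.0, 129.0, 79.0], 0.59)]
scene nut_centre [([449.0, 42.0, 102.0], 0.5)]
scene wing_end []
scene bolt_tip []
scene handle [([456.0, 122.0, 78.0], 0.76), ([443.0, 268.0, 44.0], 0.74)]
scene lid_hinge [([440.0, 136.0, 72.0], 0.96)]
scene dropper_bottle []
scene screw_tin [([444.0, -112.0, 19.0], 0.54)]
scene spare_stepper [([442.0, 264.0, 40.0], 0.93)]
top pot [([457.0, 115.0, 74.0], 0.72)]
top nut_centre []
top wing_end [([452.0, 39.0, 108.0], 0.46)]
top bolt_tip [([454.0, 37.0, 104.0], 0.55), ([457.0, 114.0, 76.0], 0.31)]
top handle [([457.0, 117.0, 77.0], 0.89), ([436.0, -116.0, 12.0], 0.17)]
top lid_hinge [([461.0, 117.0, 76.0], 0.8), ([406.0, -49.0, 49.0], 0.57), ([451.0, 35.0, 100.0], 0.44)]
top dropper_bottle [([404.0, -49.0, 50.0], 0.5)]
top screw_tin []
top spare_stepper [([447.0, 255.0, 37.0], 0.55)]
1.15
```

```bash
python3 - <<'E'
import cv2
a=cv2.imread("pics/top0.png")[130:250,180:400];b=cv2.imread("pics/scene0.png")[130:270,190:350]
cv2.imwrite("pics/topz.png",cv2.resize(a,None,fx=3.6,fy=3.6,interpolation=3));cv2.imwrite("pics/scz.png",cv2.resize(b,None,fx=4,fy=4,interpolation=3))
E
```

```text
(no output)
```

View pics/topz.png

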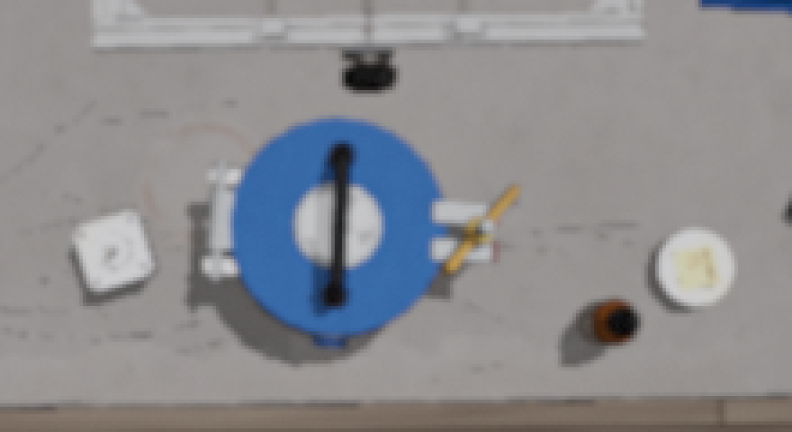

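View pics/scz.png

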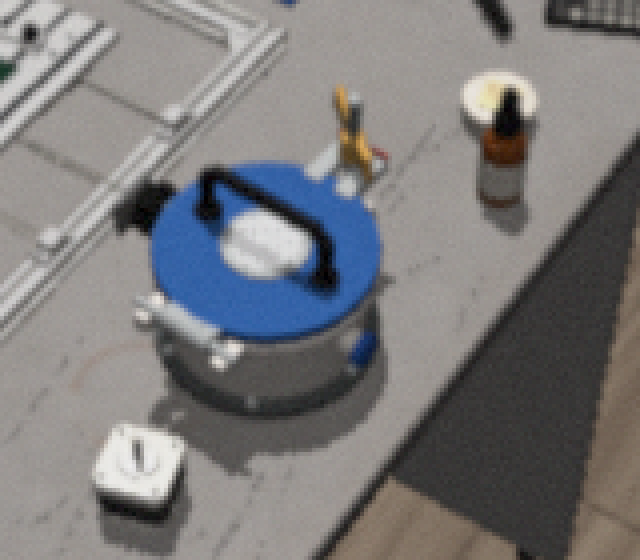

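View pics/wrist0.png

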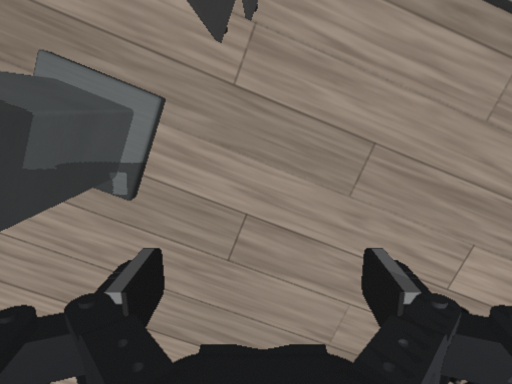

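```bash
python3 - <<'E'
from h import *
def z(u,v):return (180+u/3.6,130+v/3.6)
for n,p,h in [("wing far",(517,188),100),("wing near",(449,270),100),("lug slot?",(490,222),128),("hA",(342,155),110),("hB",(335,295),110),("lid c",(338,228),76.5),("stepper",(112,248),50),("bottle",(620,322),90),("tin",(694,267),18)]:
    print(n,ray("top",z(*p),h).round(1))
E
```

```text
wing far [477.7  11.4 100. ]
wing near [430.4  52.2 100. ]
lug slot? [455.9  31.7 128. ]
hA [497.3 113.7 110. ]
hB [416.5 119.  110. ]
lid c [457.5 115.5  76.5]
stepper [448.9 254.2  50. ]
bottle [398.8 -48.9  90. ]
tin [ 433.6 -114.2   18. ]
```

```bash
cat >> h.py <<'E'
def az():
    s,Rm,p=pose(); return np.degrees(np.arctan2(Rm[1,2],Rm[0,2]))
def down(azdeg):
    # tool x down, tool z at azimuth
    a=np.radians(azdeg); z=np.array([np.cos(a),np.sin(a),0]); x=np.array([0,0,-1.]); y=np.cross(z,x); return np.stack([x,y,z],1)
def rel(tp,az_=None,shortest=True):
    s,Rm,p=pose(); d=Rm.T@(np.array(tp)-p)
    print('t',round(s['t'],2),'p',p.round(1),'az',round(az(),1),'q6',s['joint_pos'][5].round(3),'w',round(s['gripper_width'],1),'F',s['ft_force'].round(1))
    print('shift tool mm',d.round(1))
    if az_ is not None: print('rotvec',np.degrees(R.from_matrix(Rm.T@down(az_)).as_rotvec()).round(1))
def st(): 
    s,Rm,p=pose()
    print('t',round(s['t'],2),'p',p.round(1),'az',round(az(),1),'q',s['joint_pos'].round(2),'w',round(s['gripper_width'],1),'F',s['ft_force'].round(1),'x',Rm[:,0].round(3))
E
python3 - <<'E'
from h import *
st(); rel([454,32,230])
print(pose()[1].round(3))
E
```

```text
t 1.15 p [ 193.2 -488.2  231.3] az -68.4 q [-1.26  0.05  1.4  -0.    1.69 -0.07] w 85.5 F [-0.5 -0.1  0.8] x [ 0. -0. -1.]
t 1.15 p [ 193.2 -488.2  231.3] az -68.4 q6 -0.07 w 85.5 F [-0.5 -0.1  0.8]
shift tool mm [   1.3  433.9 -387.7]
[[ 0.     0.93   0.368]
 [-0.     0.368 -0.93 ]
 [-1.    -0.     0.   ]]
```

```bash
cat >> h.py <<'E'
def plan(tp,azt,n):
    "n rows to target; prints shift(mm) and turn per row; azt change signed in degrees"
    s,Rm,p=pose(); dp=(np.array(tp)-p)/n; a0=az(); da=azt/n
    for i in range(n):
        D=down(a0+da*i).T@dp
        print(i,(D/1000).round(4),'turn x',round(-da,2))
E
python3 - <<'E'
from h import *
plan([454,32,230],-62.6,16)
E
```

```text
0 [ 0.0001  0.0271 -0.0242] turn x 3.91
1 [ 0.0001  0.0254 -0.026 ] turn x 3.91
2 [ 0.0001  0.0236 -0.0277] turn x 3.91
3 [ 0.0001  0.0216 -0.0292] turn x 3.91
4 [ 0.0001  0.0196 -0.0307] turn x 3.91
5 [ 0.0001  0.0174 -0.0319] turn x 3.91
6 [ 0.0001  0.0152 -0.033 ] turn x 3.91
7 [ 0.0001  0.0129 -0.034 ] turn x 3.91
8 [ 0.0001  0.0106 -0.0348] turn x 3.91
9 [ 0.0001  0.0082 -0.0354] turn x 3.91
10 [ 0.0001  0.0057 -0.0359] turn x 3.91
11 [ 0.0001  0.0033 -0.0362] turn x 3.91
12 [ 0.0001  0.0008 -0.0364] turn x 3.91
13 [ 0.0001 -0.0017 -0.0363] turn x 3.91
14 [ 0.0001 -0.0042 -0.0361] turn x 3.91
15 [ 0.0001 -0.0066 -0.0358] turn x 3.91
```

```bash
python3 -m creep '[[[0,0.027,-0.024,3.9,0,0,0.5],[0,0.0255,-0.026,3.9,0,0,0.5],[0,0.0235,-0.0275,3.9,0,0,0.5],[0,0.0215,-0.029,3.9,0,0,0.5],[0,0.0195,-0.0305,3.9,0,0,0.5],[0,0.0175,-0.032,3.9,0,0,0.5],[0,0.015,-0.033,3.9,0,0,0.5],[0,0.013,-0.034,3.9,0,0,0.5],[0,0.0105,-0.035,3.9,0,0,0.5],[0,0.008,-0.0355,3.9,0,0,0.5],[0,0.0055,-0.036,3.9,0,0,0.5],[0,0.003,-0.036,3.9,0,0,0.5],[0,0.001,-0.036,3.9,0,0,0.5],[0,-0.0015,-0.036,3.9,0,0,0.5],[0,-0.004,-0.036,3.9,0,0,0.5],[0,-0.0065,-0.036,3.9,0,0,0.5]]]'; python3 -c "
from h import *
rel([454,32,230],-131); st()"
```

```text
t: 2.48
position: [472.6, 44.1, 232.0]
ee_rot: [2.103, 1.564, -0.244]
ft_force: [0.4, -0.6, 0.3]
gripper_width: 42.7
t 2.48 p [472.6  44.1 232. ] az -134.5 q6 2.363 w 42.7 F [ 0.4 -0.6  0.3]
shift tool mm [ 1.9 -4.8 21.6]
rotvec [-3.5 -0.2 -0.4]
t 2.48 p [472.6  44.1 232. ] az -134.5 q [ 0.02 -0.1   1.55 -0.    1.69  2.36] w 42.7 F [ 0.4 -0.6  0.3] x [ 0.007 -0.002 -1.   ]
```

```bash
python3 -m creep '[[[0,0,0,0,0,0,0.5],[0,0,0,0,0,0,0.5]]]'; python3 -c "
from h import *
rel([454,32,230],-131); st()
im=imaging.read_camera('wrist'); cv2.imwrite('pics/w1.png',im[:,:,::-1])
for t in ['nut_centre','wing_end','bolt_tip','handle']:
    print(t,[(w('wrist',x['point']).round(1).tolist(),round(x['conf'],2)) for x in nets.recognise(t,'wrist')[:3]])
"
```

```text
t: 2.65
position: [474.2, 50.0, 231.1]
ee_rot: [2.298, 1.565, -0.045]
ft_force: [-0.3, -0.6, 0.4]
gripper_width: 42.5
t 2.65 p [474.2  50.  231.1] az -134.2 q6 2.371 w 42.5 F [-0.3 -0.6  0.4]
shift tool mm [ 1.  -1.9 27. ]
rotvec [-3.2 -0.2 -0.3]
t 2.65 p [474.2  50.  231.1] az -134.2 q [ 0.03 -0.09  1.54 -0.    1.68  2.37] w 42.5 F [-0.3 -0.6  0.4] x [ 0.006 -0.    -1.   ]
nut_centre [([458.1, 29.2, 108.8], 0.69), ([466.3, 96.0, 77.5], 0.55)]
wing_end [([463.1, 28.4, 106.2], 0.73)]
bolt_tip [([459.1, 31.1, 105.1], 0.87)]
handle []
```

View pics/w1.png

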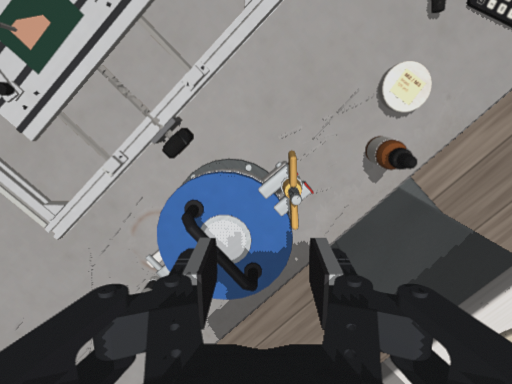

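```bash
python3 - <<'E'
import cv2
a=cv2.imread("pics/w1.png")[120:260,220:360];cv2.imwrite("pics/w1z.png",cv2.resize(a,None,fx=4.2,fy=4.2,interpolation=2))
E
python3 -c "
from h import *
for n,p,h in [('tip',(296,198),128),('we1',(292,153),110),('we2',(295,226),110),('handleA',(193,209),114),('handleB',(254,270),114),('bottletop',(406,160),93),('tin',(407,87),18)]: print(n,ray('wrist',p,h).round(1))"
```

```text
tip [455.8  31.1 128. ]
we1 [480.5  10.2 110. ]
we2 [433.7  50.6 110. ]
handleA [504.5  99.7 114. ]
handleB [430.3 102.7 114. ]
bottletop [405.8 -54.3  93. ]
tin [ 433.7 -116.1   18. ]
```

View pics/w1z.png

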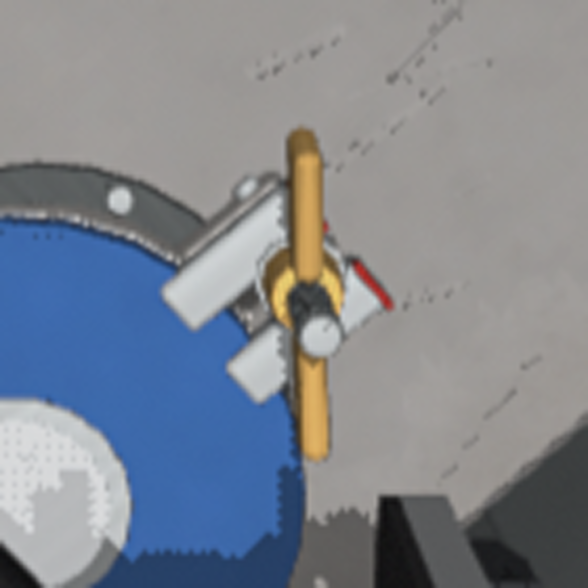

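```bash
python3 -m creep '[[[0.02,0,0.009,-1.1,0,0,0.5],[0.03,0,0.009,-1.1,0,0,0.5],[0.03,-0.001,0.008,-1.1,0,0,0.5],[0,0,0,0,0,0,0.5],[0,0,0,0,0,0,0.5]]]'; python3 -c "
from h import *
rel([456,31,140],-131)"
```

```text
t: 3.32
position: [455.4, 24.1, 152.5]
ee_rot: [2.252, 1.556, -0.043]
ft_force: [0.7, -0.6, 0.7]
gripper_width: 42.5
t 3.32 p [455.4  24.1 152.5] az -131.5 q6 2.267 w 42.5 F [ 0.7 -0.6  0.7]
shift tool mm [12.5 -4.2 -5.4]
rotvec [-0.5 -0.5 -0.6]
```

```bash
python3 -m creep '[[[0.008,-0.004,-0.005,-0.5,-0.5,-0.6,0.5],[0,0,0,0,0,0,0.5],[0,0,0,0,0,0,0.5]]]'; python3 -c "
from h import *
rel([456,31,140],-131)
im=imaging.read_camera('wrist'); cv2.imwrite('pics/w2.png',im[:,:,::-1])
print(proj('wrist',[[456,31,128],[456,31,110]]))"
```

```text
t: 3.57
position: [457.8, 30.4, 148.2]
ee_rot: [2.252, 1.566, -0.036]
ft_force: [0.5, -0.5, -0.0]
gripper_width: 42.2
t 3.57 p [457.8  30.4 148.2] az -131.1 q6 2.274 w 42.2 F [ 0.5 -0.5 -0. ]
shift tool mm [ 8.2 -1.8  0.8]
rotvec [-0.1 -0.2 -0.2]
[[265.86253153 240.07879256]
 [265.70763405 228.13540427]]
```

View pics/w2.png

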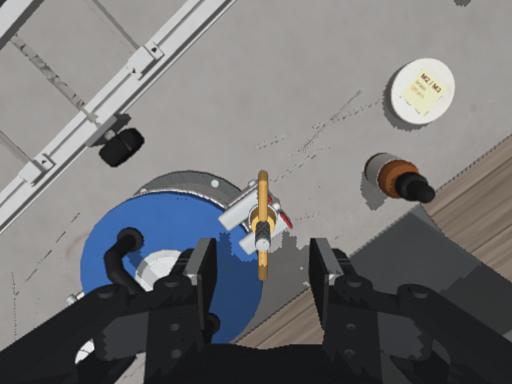

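```bash
python3 -c "
from h import *
s,Rm,p=pose()
q=ray('wrist',(262.5,243),128); print(q, Rm.T@(q-p))
for a in [(262.8,172),(263,279)]:
  q=ray('wrist',a,110); print(q, Rm.T@(q-p))
print(proj('wrist',[p,p+Rm[:,0]*20]))
"
```

```text
[455.91333888  33.42922139 128.        ] [20.22542099 -3.45473861 -0.83163907]
[482.03782535  10.5623059  110.        ] [38.36842374 31.18916641 -0.70548871]
[432.36000218  53.66416449 110.        ] [ 38.09599397 -34.57977266  -0.53588933]
[[264.22858958 253.34027813]
 [264.08472373 237.07003362]]
```

```bash
python3 -m creep '[[[0.014,-0.0025,-0.0007,0,0,0,0.5],[0.014,0,0,0,0,0,0.5],[0.014,0,0,0,0,0,0.5],[0.012,0,0,0,0,0,0.5],[0,0,0,0,0,0,0.5],[0,0,0,0,0,0,0.5]]]'; python3 -c "
from h import *
rel([456,32.5,91],-131)
im=imaging.read_camera('wrist'); cv2.imwrite('pics/w3.png',im[:,:,::-1])"
```

```text
t: 4.12
position: [461.8, 34.1, 99.4]
ee_rot: [2.283, 1.553, -0.003]
ft_force: [0.2, 0.3, 0.4]
gripper_width: 42.6
t 4.12 p [461.8  34.1  99.4] az -131.0 q6 2.28 w 42.6 F [0.2 0.3 0.4]
shift tool mm [ 8.3 -3.4  5.1]
rotvec [ 0.  -0.7 -0.8]
```

View pics/w3.png

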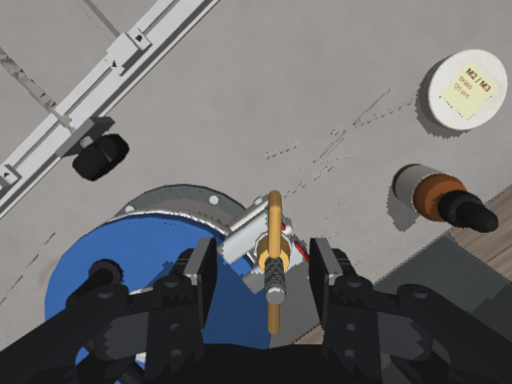

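```bash
python3 -m creep '[[[0.007,-0.003,0.005,0,-0.6,-0.7,0.5],[0,0,0,0,0,0,0.5],[0,0,0,0,0,0,0.5]]]'; python3 -c "
from h import *
rel([456,32.5,91],-131)
s,Rm,p=pose()
im=imaging.read_camera('wrist'); cv2.imwrite('pics/w4.png',im[:,:,::-1]);print(proj('wrist',[p,p-Rm[:,0]*20]))"
```

```text
t: 4.42
position: [457.3, 32.2, 94.5]
ee_rot: [2.294, 1.567, 0.008]
ft_force: [0.0, -0.2, 0.3]
gripper_width: 43.0
t 4.42 p [457.3  32.2  94.5] az -131.0 q6 2.276 w 43.0 F [ 0.  -0.2  0.3]
shift tool mm [ 3.5 -1.2  0.7]
rotvec [ 0.  -0.2 -0.2]
[[264.05062164 253.28017164]
 [264.22035905 274.22511381]]
```

View pics/w4.png

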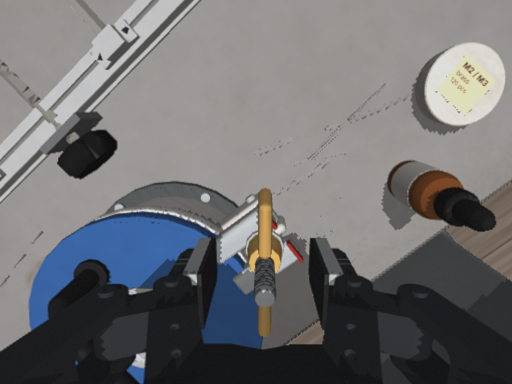

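```bash
python3 -m creep '[[[0.003,-0.001,0.0004,0,-0.2,-0.2,0.3],[0,0,0,0,0,0,0.1],[0,0,0,0,0,0,0.05],[0,0,0,0,0,0,0.05],[0,0,0,0,0,0,0.05]]]' 25; python3 -c "
from h import *
rel([456,32.5,91],-131)"
```

```text
t: 4.88
position: [456.2, 32.2, 92.0]
ee_rot: [0.053, 1.569, -2.233]
ft_force: [-0.1, -0.8, 0.2]
gripper_width: 13.4
t 4.88 p [456.2  32.2  92. ] az -131.0 q6 2.277 w 13.4 F [-0.1 -0.8  0.2]
shift tool mm [ 1.  -0.3 -0.1]
rotvec [-0.   0.1 -0. ]
```

```bash
python3 -m creep '[[[0,0,0,0,0,0,0.0],[0,0,0,0,0,0,0.0]]]' 25; python3 -c "
from h import *
rel([456,32.5,91],-131)"
```

```text
t: 5.05
position: [456.2, 32.2, 92.0]
ee_rot: [0.022, 1.569, -2.264]
ft_force: [-0.1, -0.6, 0.8]
gripper_width: 13.5
t 5.05 p [456.2  32.2  92. ] az -131.0 q6 2.277 w 13.5 F [-0.1 -0.6  0.8]
shift tool mm [ 1.  -0.3 -0.1]
rotvec [-0.   0.1 -0. ]
```

```bash
python3 -m creep '[[[-0.0001,0,0,-7,0,0,0.0],[-0.0001,0,0,-7,0,0,0.0],[-0.0001,0,0,-7,0,0,0.0],[-0.0001,0,0,-7,0,0,0.0],[-0.0001,0,0,-7,0,0,0.0],[-0.0001,0,0,-7,0,0,0.0],[0,0,0,0,0,0,0]]]' 25; python3 -c "
from h import *
rel([456.2,32.2,92.6],-131)"
```

```text
t: 5.63
position: [456.6, 33.4, 92.6]
ee_rot: [2.897, 1.569, 1.365]
ft_force: [-1.0, -1.5, 0.6]
gripper_width: 13.5
t 5.63 p [456.6  33.4  92.6] az -87.8 q6 1.523 w 13.5 F [-1.  -1.5  0.6]
shift tool mm [-0.  -0.4  1.2]
rotvec [43.2 -0.1  0. ]
```

```bash
python3 -m creep '[[[-0.0001,0,0.001,-7,0,0,0.0],[-0.0001,0,0,-7,0,0,0.0],[-0.0001,0,0,-7,0,0,0.0],[-0.0001,0,0,-7,0,0,0.0],[-0.0001,0,0,-7,0,0,0.0],[-0.0001,0,0,-7,0,0,0.0],[-0.0001,0,0,-7,0,0,0.0],[-0.0001,0,0,-7,0,0,0.0],[-0.0001,0,0,-7,0,0,0.0],[-0.0001,0,0,-7,0,0,0.0],[0,0,0,0,0,0,0]]]' 25; python3 -c "
from h import *
rel([456.2,32.2,93.6],-131)"
```

```text
t: 6.55
position: [455.3, 34.1, 93.6]
ee_rot: [2.427, 1.564, 2.13]
ft_force: [-1.3, -0.4, 0.4]
gripper_width: 13.9
t 6.55 p [455.3  34.1  93.6] az -17.0 q6 0.287 w 13.9 F [-1.3 -0.4  0.4]
shift tool mm [-0.  -1.5  1.4]
rotvec [ 1.14e+02 -4.00e-01  1.00e-01]
```

```bash
python3 -m creep '[[[-0.0001,-0.0007,0.0007,-7,0,0,0.0],[-0.0001,-0.0007,0.0007,-7,0,0,0.0],[-0.0001,0,0,-7,0,0,0.0],[-0.0001,0,0,-7,0,0,0.0],[-0.0001,0,0,-7,0,0,0.0],[-0.0001,0,0,-7,0,0,0.0],[-0.0001,0,0,-7,0,0,0.0],[-0.0001,0,0,-7,0,0,0.0],[-0.0001,0,0,-7,0,0,0.0],[-0.0001,0,0,-7,0,0,0.0],[-0.0001,0,0,-7,0,0,0.0],[-0.0001,0,0,-7,0,0,0.0],[0,0,0,0,0,0,0]]]' 25; python3 -c "
from h import *
rel([456.2,32.2,94.8],-131)"
```

```text
t: 7.63
position: [453.3, 33.6, 94.7]
ee_rot: [1.397, 1.556, 2.543]
ft_force: [-1.1, 0.7, 1.5]
gripper_width: 13.6
t 7.63 p [453.3  33.6  94.7] az 65.7 q6 -1.16 w 13.6 F [-1.1  0.7  1.5]
shift tool mm [-0.1 -3.2 -0.1]
rotvec [-163.3    1.2    0. ]
```

```bash
python3 -m creep '[[[-0.0001,-0.0012,0,-7,0,0,0.0],[-0.0001,-0.0012,0,-7,0,0,0.0],[-0.0001,-0.0006,0,-7,0,0,0.0],[-0.0001,0,0,-7,0,0,0.0],[-0.0001,0,0,-7,0,0,0.0],[-0.0001,0,0,-7,0,0,0.0],[-0.0001,0,0,-7,0,0,0.0],[-0.0001,0,0,-7,0,0,0.0],[-0.0001,0,0,-7,0,0,0.0],[-0.0001,0,0,-7,0,0,0.0],[-0.0001,0,0,-7,0,0,0.0],[-0.0001,0,0,-7,0,0,0.0],[-0.0001,0,0,-7,0,0,0.0],[0,0,0,0,0,0,0]]]' 25; python3 -c "
from h import *
rel([456.2,32.2,96],160)"
```

```text
t: 8.8
position: [454.2, 31.6, 95.9]
ee_rot: [0.154, 1.552, 2.834]
ft_force: [-1.5, 0.2, 0.6]
gripper_width: 13.7
t 8.8 p [454.2  31.6  95.9] az 153.5 q6 -2.695 w 13.7 F [-1.5  0.2  0.6]
shift tool mm [-0.1 -1.4 -1.5]
rotvec [-6.5  1.1 -0.1]
```

```bash
python3 -m creep '[[[0,0,0,0,0,0,0.5],[0,0,0,0,0,0,0.5],[-0.012,0,0,0,0,0,0.5],[-0.014,0,0,0,0,0,0.5],[-0.012,-0.001,-0.001,5,0,0,0.5],[0,0,0,7,0,0,0.5],[0,0,0,7,0,0,0.5],[0,0,0,7,0,0,0.5],[0,0,0,7,0,0,0.5],[0,0,0,7,0,0,0.5],[0,0,0,7,0,0,0.5],[0,0,0,7,0,0,0.5],[0,0,0,7,0,0,0.5],[0,0,0,7,0,0,0.5]]]' 25; python3 -c "
from h import *
rel([456.2,32.2,124],-26.5)"
```

```text
t: 9.97
position: [457.5, 32.5, 135.8]
ee_rot: [1.275, 1.554, 2.701]
ft_force: [-0.6, 0.2, 0.3]
gripper_width: 42.8
t 9.97 p [457.5  32.5 135.8] az 81.7 q6 -1.44 w 42.8 F [-0.6  0.2  0.3]
shift tool mm [11.8  1.1 -0.5]
rotvec [108.2  -0.7  -0.9]
```

```bash
python3 -m creep '[[[0.002,0,0,7,0,0,0.5],[0.002,0,0,7,0,0,0.5],[0,0,0,7,0,0,0.5],[0,0,0,7,0,0,0.5],[0,0,0,7,0,0,0.5],[0,0,0,7,0,0,0.5],[0,0,0,7,0,0,0.5],[0,0,0,7,0,0,0.5],[0,0,0,7,0,0,0.5],[0,0,0,7,0,0,0.5],[0,0,0,7,0,0,0.5],[0,0,0,7,0,0,0.5],[0,0,0,7,0,0,0.5],[0,0,0,7,0,0,0.5],[0,0,0,7,0,0,0.5],[0,0,0,0,0,0,0.5],[0,0,0,0,0,0,0.5]]]' 25; python3 -c "
from h import *
rel([456.2,32.2,124],-26.5)
s,Rm,p=pose()
im=imaging.read_camera('wrist'); cv2.imwrite('pics/w5.png',im[:,:,::-1]);print(proj('wrist',[p,p-Rm[:,0]*20]))"
```

```text
t: 11.38
position: [459.0, 33.4, 131.6]
ee_rot: [2.932, 1.557, 2.473]
ft_force: [-0.1, -0.3, -0.3]
gripper_width: 42.7
t 11.38 p [459.   33.4 131.6] az -26.3 q6 0.446 w 42.7 F [-0.1 -0.3 -0.3]
shift tool mm [ 7.6 -2.3 -1.8]
rotvec [ 0.2 -0.8 -0.2]
[[263.18436779 256.46396808]
 [263.31300744 277.73611454]]
```

View pics/w5.png

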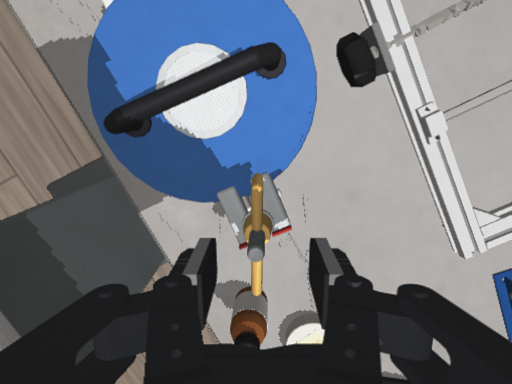

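```bash
python3 -m creep '[[[0.014,-0.002,-0.0018,0,-0.8,-0.2,0.5],[0.014,0,0,0,0,0,0.5],[0.009,0,0,0,0,0,0.5],[0,0,0,0,0,0,0.5],[0,0,0,0,0,0,0.5]]]' 25; python3 -c "
from h import *
rel([456.2,32.2,96],-26.5)"
```

```text
t: 11.85
position: [457.0, 32.5, 94.2]
ee_rot: [0.142, 1.568, -0.313]
ft_force: [-1.2, 0.5, 0.3]
gripper_width: 42.5
t 11.85 p [457.   32.5  94.2] az -26.0 q6 0.445 w 42.5 F [-1.2  0.5  0.3]
shift tool mm [-1.8 -0.6 -0.6]
rotvec [ 0.5  0.2 -0. ]
```

Grip and turn again.

```bash
python3 -m creep '[[[-0.0017,-0.0006,-0.0006,0.4,0,0,0.1],[0,0,0,0,0,0,0],[0,0,0,0,0,0,0],[0,0,0,0,0,0,0],[0,0,0,0,0,0,0],[-0.0001,0,0,-7,0,0,0.0],[-0.0001,0,0,-7,0,0,0.0],[-0.0001,0,0,-7,0,0,0.0],[-0.0001,0,0,-7,0,0,0.0],[-0.0001,0,0,-7,0,0,0.0],[-0.0001,0,0,-7,0,0,0.0],[-0.0001,0,0,-7,0,0,0.0],[-0.0001,0,0,-7,0,0,0.0],[0,0,0,0,0,0,0]]]' 25; python3 -c "
from h import *
rel([456.2,32.2,96.8],-26.5)"
```

```text
t: 13.02
position: [454.9, 32.5, 98.0]
ee_rot: [2.312, 1.569, 2.855]
ft_force: [-0.7, -0.7, -2.7]
gripper_width: 13.5
t 13.02 p [454.9  32.5  98. ] az 31.1 q6 -0.553 w 13.5 F [-0.7 -0.7 -2.7]
shift tool mm [ 1.2 -0.9  1. ]
rotvec [57.6 -0.1 -0. ]
```

```bash
python3 -m creep '[[[0.0004,-0.0005,0.0005,-7,0,0,0.0],[0.0003,-0.0004,0.0005,-7,0,0,0.0],[0,0,0,-7,0,0,0.0],[-0.0001,0,0,-7,0,0,0.0],[-0.0001,0,0,-7,0,0,0.0],[-0.0001,-0.0004,0,-7,0,0,0.0],[-0.0001,-0.0004,0,-7,0,0,0.0],[-0.0001,0,0,-7,0,0,0.0],[-0.0001,0,0,-7,0,0,0.0],[-0.0001,0,0,-7,0,0,0],[-0.0001,0,0,-7,0,0,0.0],[-0.0001,0,0,-7,0,0,0.0],[-0.0001,0,0,-7,0,0,0.0],[-0.0001,0,0,-7,0,0,0.0],[-0.0001,0,0,-7,0,0,0],[-0.0001,0,0,-7,0,0,0],[-0.0001,0,0,-7,0,0,0],[0,0,0,0,0,0,0]]]' 25; python3 -c "
from h import *
rel([456.2,32.2,98.5],154)"
```

```text
t: 14.52
position: [454.8, 33.2, 99.7]
ee_rot: [0.043, 1.562, 2.69]
ft_force: [-0.0, -0.2, -3.2]
gripper_width: 13.4
t 14.52 p [454.8  33.2  99.7] az 151.6 q6 -2.658 w 13.4 F [-0.  -0.2 -3.2]
shift tool mm [ 1.2  0.2 -1.7]
rotvec [-2.4  0.5 -0. ]
```

```bash
python3 -m creep '[[[0,0,0,0,0,0,0.5],[0,0,0,0,0,0,0.5],[-0.012,0,0,0,0,0,0.5],[-0.014,0,0,0,0,0,0.5],[-0.008,-0.001,-0.001,5,0,0,0.5],[0,0,0,7,0,0,0.5],[0,0,0,7,0,0,0.5],[0,0,0,7,0,0,0.5],[0,0,0,7,0,0,0.5],[0,0,0,7,0,0,0.5],[0,0,0,7,0,0,0.5],[0,0,0,7,0,0,0.5],[0,0,0,7,0,0,0.5],[0,0,0,7,0,0,0.5],[0,0,0,7,0,0,0.5],[0,0,0,7,0,0,0.5],[0,0,0,7,0,0,0.5],[0,0,0,7,0,0,0.5]]]' 25; python3 -c "
from h import *
rel([456.2,32.2,130],-28.4)
s,Rm,p=pose()
im=imaging.read_camera('wrist'); cv2.imwrite('pics/w6.png',im[:,:,::-1])"
```

```text
t: 16.02
position: [463.3, 32.9, 144.5]
ee_rot: [-0.707, 1.557, 0.196]
ft_force: [0.3, -0.2, -0.2]
gripper_width: 42.7
t 16.02 p [463.3  32.9 144.5] az 51.8 q6 -0.914 w 42.7 F [ 0.3 -0.2 -0.2]
shift tool mm [14.4  5.3 -5.1]
rotvec [80.2  0.9  0. ]
```

View pics/w6.png

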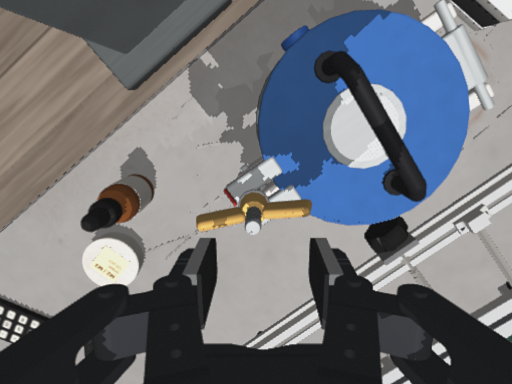

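```bash
python3 -m creep '[[[0.002,0,0,7,0,0,0.5],[0.002,0,0,7,0,0,0.5],[0,0,0,7,0,0,0.5],[0,0,0,7,0,0,0.5],[0,0,0,7,0,0,0.5],[0,0,0,7,0,0,0.5],[0,0,0,7,0,0,0.5],[0,0,0,7,0,0,0.5],[0,0,0,7,0,0,0.5],[0,0,0,7,0,0,0.5],[0,0,0,7,0,0,0.5],[0,0,0,0,0,0,0.5],[0,0,0,0,0,0,0.5]]]' 25; python3 -c "
from h import *
rel([456.2,32.2,98],-28.4)
s,Rm,p=pose()
im=imaging.read_camera('wrist'); cv2.imwrite('pics/w7.png',im[:,:,::-1])"
```

```text
t: 17.15
position: [467.2, 32.6, 145.5]
ee_rot: [0.549, 1.544, 0.081]
ft_force: [-0.6, 0.5, 0.6]
gripper_width: 42.8
t 17.15 p [467.2  32.6 145.5] az -26.9 q6 0.458 w 42.8 F [-0.6  0.5  0.6]
shift tool mm [ 47.2  -5.9 -10.7]
rotvec [ 1.6  1.3 -0.8]
```

View pics/w7.png

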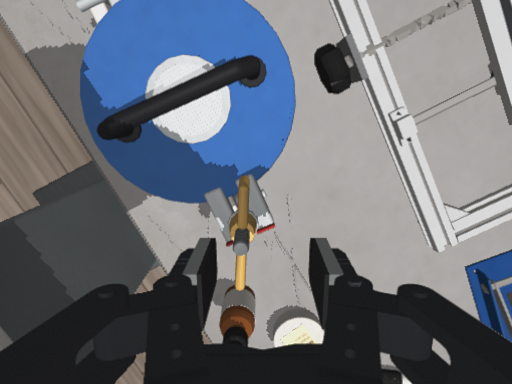

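```bash
python3 -m creep '[[[0.005,-0.003,-0.0055,1.6,1.3,-0.8,0.5],[0.008,-0.003,-0.005,0,0,0,0.5],[0,0,0,0,0,0,0.5],[0,0,0,0,0,0,0.5]]]' 25; python3 -c "
from h import *
rel([456.2,32.2,98],-28.4)"
```

```text
t: 17.53
position: [455.1, 32.1, 132.1]
ee_rot: [0.644, 1.569, 0.157]
ft_force: [0.3, 0.5, 0.8]
gripper_width: 42.5
t 17.53 p [455.1  32.1 132.1] az -27.9 q6 0.476 w 42.5 F [0.3 0.5 0.8]
shift tool mm [34.1  0.6  0.9]
rotvec [ 0.5  0.1 -0. ]
```

```bash
python3 -m creep '[[[0.014,0.0005,0.0009,0.4,0,0,0.5],[0.013,0,0,0,0,0,0.5],[0.005,0,0,0,0,0,0.5],[0,0,0,0,0,0,0.5],[0,0,0,0,0,0,0.5]]]' 25; python3 -c "
from h import *
rel([456.2,32.2,98],-28.4)"
```

```text
t: 17.95
position: [457.1, 32.1, 100.3]
ee_rot: [0.546, 1.565, 0.059]
ft_force: [-0.2, 0.3, 0.7]
gripper_width: 42.7
t 17.95 p [457.1  32.1 100.3] az -27.9 q6 0.476 w 42.7 F [-0.2  0.3  0.7]
shift tool mm [ 2.3 -0.3 -0.8]
rotvec [ 0.5  0.3 -0.2]
```

```bash
python3 -m creep '[[[0.001,0,-0.0008,0.4,0,0,0.1],[0,0,0,0,0,0,0],[0,0,0,0,0,0,0],[0,0,0,0,0,0,0],[0,0,0,0,0,0,0],[-0.0001,0,0,-7,0,0,0.0],[-0.0001,0,0,-7,0,0,0.0],[-0.0001,0,0,-7,0,0,0.0],[-0.0001,0,0,-7,0,0,0.0],[-0.0001,0,0,-7,0,0,0.0],[-0.0001,0,0,-7,0,0,0.0],[-0.0001,-0.0003,0,-7,0,0,0.0],[-0.0001,-0.0003,0,-7,0,0,0.0],[-0.0001,-0.0003,0,-7,0,0,0.0],[-0.0001,0,0,-7,0,0,0.0],[-0.0001,0,0,-7,0,0,0.0],[0,0,0,0,0,0,0]]]' 25; python3 -c "
from h import *
rel([456.2,32.2,99],52)"
```

```text
t: 19.37
position: [454.6, 32.8, 101.9]
ee_rot: [0.419, 1.567, 1.305]
ft_force: [0.1, 0.4, -0.9]
gripper_width: 12.8
t 19.37 p [454.6  32.8 101.9] az 50.8 q6 -0.897 w 12.8 F [ 0.1  0.4 -0.9]
shift tool mm [ 2.9 -1.7  0.5]
rotvec [-1.2  0.2 -0.1]
```

```bash
python3 -m creep '[[[0,0,0,0,0,0,0.4],[0,0,0,0,0,0,0.4],[-0.014,0,0,0,0,0,0.4],[-0.014,0,0,0,0,0,0.4],[-0.01,0,0,0,0,0,0.4],[0,0,0,0,0,0,0.4],[0,0,0,0,0,0,0.4]]]' 25; python3 -c "
from h import *
rel([460,62,150],87)
im=imaging.read_camera('wrist'); cv2.imwrite('pics/w8.png',im[:,:,::-1])
im=imaging.read_camera('scene'); cv2.imwrite('pics/s8.png',cv2.resize(im[130:270,190:350],None,fx=4,fy=4)[:,:,::-1])"
```

```text
t: 19.95
position: [455.8, 32.4, 142.7]
ee_rot: [-0.405, 1.565, 0.462]
ft_force: [-0.2, 0.6, -0.1]
gripper_width: 34.0
t 19.95 p [455.8  32.4 142.7] az 49.7 q6 -0.879 w 34.0 F [-0.2  0.6 -0.1]
shift tool mm [-7.2 15.9 25.3]
rotvec [-37.3   0.3   0.2]
```

View pics/w8.png

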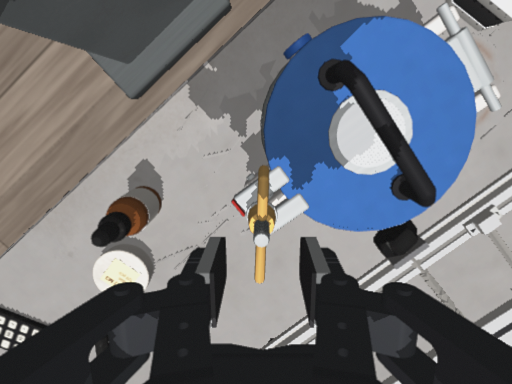

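View pics/s8.png

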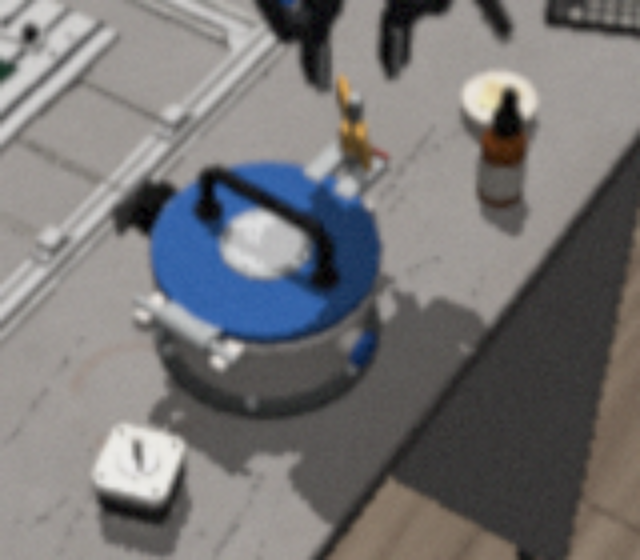

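```bash
python3 -m creep '[[[-0.005,0.003,0.004,-6,0,0,0.3],[-0.002,0.003,0.004,-6,0,0,0],[0,0.0025,0.005,-6,0,0,0],[0,0.002,0.005,-6,0,0,0],[0,0.001,0.005,-6,0,0,0],[0,0,0.005,-6,0,0,0],[0,0,0,0,0,0,0],[0,0,0,0,0,0,0]]]' 25; python3 -c "
from h import *
rel([460,62,119],87)
im=imaging.read_camera('wrist'); cv2.imwrite('pics/w9.png',im[:,:,::-1])"
```

```text
t: 20.72
position: [454.5, 64.3, 143.2]
ee_rot: [1.265, 1.565, 2.784]
ft_force: [-0.5, -0.6, -0.1]
gripper_width: -0.1
t 20.72 p [454.5  64.3 143.2] az 87.0 q6 -1.46 w -0.1 F [-0.5 -0.6 -0.1]
shift tool mm [24.1 -5.7 -2. ]
rotvec [ 0.   0.1 -0.3]
```

View pics/w9.png

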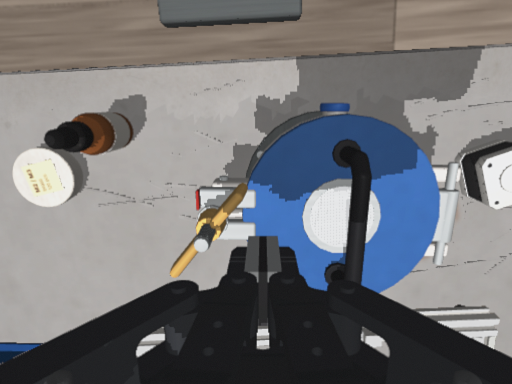

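```bash
python3 -m creep '[[[0.01,-0.0055,-0.002,0,0,0,0],[0.012,0,0,0,0,0,0],[0,0,0,0,0,0,0],[0,0,0,0,0,0,0]]]' 25; python3 -c "
from h import *
rel([460,62,119],87)"
```

```text
t: 21.1
position: [460.4, 60.6, 118.5]
ee_rot: [1.354, 1.565, 2.863]
ft_force: [0.6, -0.5, -0.4]
gripper_width: -0.0
t 21.1 p [460.4  60.6 118.5] az 86.5 q6 -1.459 w -0.0 F [ 0.6 -0.5 -0.4]
shift tool mm [-0.5  0.5  1.4]
rotvec [-0.5  0.1 -0.3]
```

```bash
python3 -m creep '[[[0,0,-0.007,0,0,0,0],[0,0,-0.007,0,0,0,0],[0,0,-0.007,0,0,0,0],[0,0,-0.006,0,0,0,0],[0,0,-0.006,0,0,0,0],[0,0,0,0,0,0,0]]]' 25; python3 -c "
from h import *
rel([460,-5,110],87)
im=imaging.read_camera('wrist'); cv2.imwrite('pics/w10.png',im[:,:,::-1])"
```

```text
t: 21.6
position: [458.7, 23.2, 119.4]
ee_rot: [1.381, 1.566, 2.886]
ft_force: [-0.0, 0.2, -0.4]
gripper_width: -0.2
t 21.6 p [458.7  23.2 119.4] az 86.3 q6 -1.537 w -0.2 F [-0.   0.2 -0.4]
shift tool mm [  9.3  -3.1 -28. ]
rotvec [-0.7  0.1 -0.3]
```

View pics/w10.png

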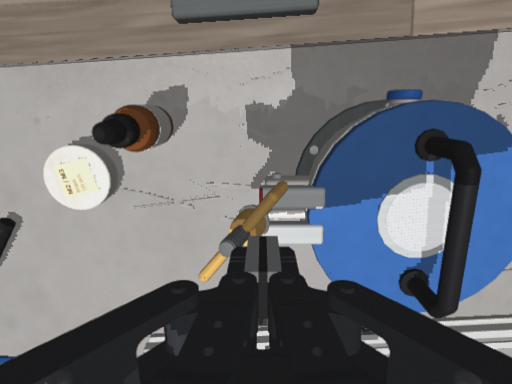

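Bolt is clearly tilting out over the lip (tip at about (230,243), free of the slot). Continue the push.

```bash
python3 -m creep '[[[0.002,0,-0.007,0,0,0,0],[0.002,0,-0.007,0,0,0,0],[0.002,0,-0.007,0,0,0,0],[0.002,0,-0.007,0,0,0,0],[0,0,-0.007,0,0,0,0],[0,0,0,0,0,0,0],[0,0,0,0,0,0,0]]]' 25; python3 -c "
from h import *
rel([460,-5,110],87)
im=imaging.read_camera('wrist'); cv2.imwrite('pics/w11.png',im[:,:,::-1])"
```

```text
t: 22.23
position: [456.1, -15.3, 110.4]
ee_rot: [1.308, 1.566, 2.813]
ft_force: [-0.1, 0.5, 0.0]
gripper_width: 0.2
t 22.23 p [456.1 -15.3 110.4] az 86.3 q6 -1.621 w 0.2 F [-0.1  0.5  0. ]
shift tool mm [ 0.4 -3.2 10.5]
rotvec [-0.7  0.1 -0.3]
```

View pics/w11.png

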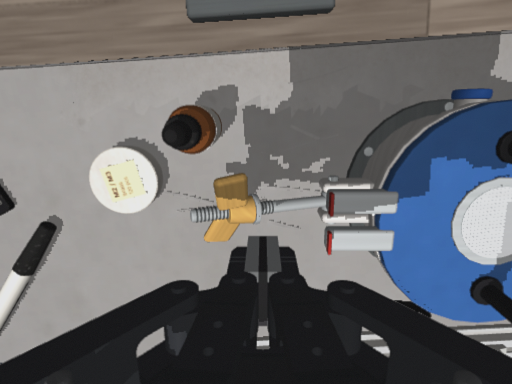

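```bash
python3 -m creep '[[[-0.03,0,0,0,0,0,0.2],[-0.035,0,0.02,0,0,0,0.5],[-0.01,-0.001,0.03,0,0,0,0.5],[0,-0.001,0.03,0,0,0,0.5],[0,-0.001,0.02,0,0,0,0.5],[0,-0.001,0.015,0,0,0,0.5],[0,0,0,0,0,0,0.5],[0,0,0,0,0,0,0.5]]]' 30; python3 -c "
from h import *
rel([457,116,180],87)
s,Rm,p=pose()
im=imaging.read_camera('wrist'); cv2.imwrite('pics/w12.png',im[:,:,::-1]);print(proj('wrist',[p,p+20*Rm[:,0],p+60*Rm[:,0]]))
r=nets.recognise('handle','wrist');print([(w('wrist',x['point']).round(1),x['conf']) for x in r])"
```

```text
t: 22.95
position: [468.1, 105.7, 190.1]
ee_rot: [0.72, 1.566, 2.226]
ft_force: [-0.2, 0.2, -0.0]
gripper_width: 42.4
t 22.95 p [468.1 105.7 190.1] az 86.3 q6 -1.363 w 42.4 F [-0.2  0.2 -0. ]
shift tool mm [10.2 11.7  9.5]
rotvec [-0.7  0.2 -0.2]
[[260.75587616 254.42233337]
 [260.90921431 238.00924031]
 [261.13225871 214.12024635]]
[(array([457.9, 112. ,  77.7]), 0.8)]
```

View pics/w12.png

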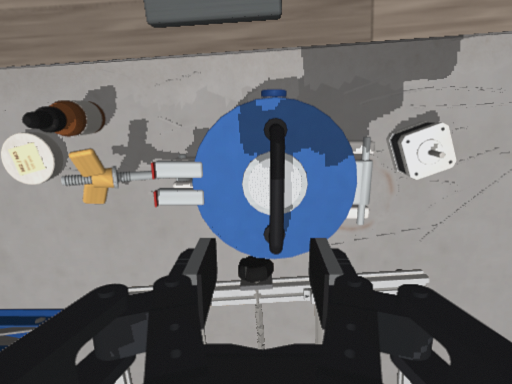

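```bash
python3 -c "
from h import *
s,Rm,p=pose()
for a in [(277,133),(277,247)]:
  q=ray('wrist',a,119); print(q.round(1), (Rm.T@(q-p)).round(1))
"
```

```text
[418.1 118.8 119. ] [71.2 50.4 10.3]
[496.2 114.5 119. ] [ 70.9 -27.8  11.2]
```

```bash
python3 -m creep '[[[0.015,0.006,0.006,0,0,0,0.5],[0.02,0.005,0.0045,0,0,0,0.5],[0.012,0,0,0,0,0,0.5],[0,0,0,0,0,0,0.5],[0,0,0,0,0,0,0.5]]]' 30; python3 -c "
from h import *
rel([457,116.6,97],87)"
```

```text
t: 23.47
position: [457.6, 112.3, 142.0]
ee_rot: [0.671, 1.567, 2.169]
ft_force: [0.2, -0.5, 0.3]
gripper_width: 42.8
t 23.47 p [457.6 112.3 142. ] az 85.8 q6 -1.338 w 42.8 F [ 0.2 -0.5  0.3]
shift tool mm [45.   0.8  4.1]
rotvec [-1.2  0.2 -0.1]
```

```bash
python3 -m creep '[[[0.012,0.001,0.004,0,0,0,0.5],[0.014,0,0,0,0,0,0.5],[0.012,0,0,0,0,0,0.5],[0,0,0,0,0,0,0.5],[0,0,0,0,0,0,0.5]]]' 30; python3 -c "
from h import *
rel([457,116.6,97],87)
im=imaging.read_camera('wrist'); cv2.imwrite('pics/w13.png',im[:,:,::-1])"
```

```text
t: 23.88
position: [458.7, 115.4, 104.3]
ee_rot: [-0.552, 1.566, 0.943]
ft_force: [0.4, -0.8, -0.1]
gripper_width: 42.6
t 23.88 p [458.7 115.4 104.3] az 85.6 q6 -1.328 w 42.6 F [ 0.4 -0.8 -0.1]
shift tool mm [7.3 1.8 1. ]
rotvec [-1.4  0.2  0.1]
```

View pics/w13.png

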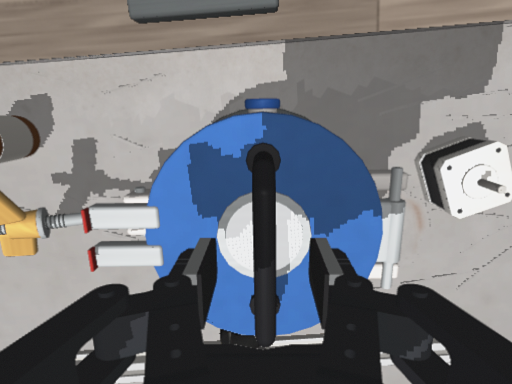

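```bash
python3 -m creep '[[[0.008,0.001,0.001,0,0,0,0.4],[0,0,0,0,0,0,0],[0,0,0,0,0,0,0],[0,0,0,0,0,0,0],[0,0,0,0,0,0,0],[0,0,0,0,0,0,0]]]' 40; python3 -c "
from h import *
rel([457,116.6,97],87)"
```

```text
t: 24.43
position: [458.7, 116.3, 97.6]
ee_rot: [-0.964, 1.564, 0.53]
ft_force: [0.5, -0.5, -2.3]
gripper_width: 8.6
t 24.43 p [458.7 116.3  97.6] az 85.6 q6 -1.326 w 8.6 F [ 0.5 -0.5 -2.3]
shift tool mm [0.5 1.7 0.2]
rotvec [-1.4  0.2  0.3]
```

```bash
python3 -m creep '[[[-0.0061,0,0.004,0,0,0,0],[-0.0058,0,0.0045,0,0,0,0],[-0.0053,0,0.0051,0,0,0,0],[0,0,0,0,0,0,0]]]' 40; python3 -c "
from h import *
s,Rm,p=pose();st()
v=np.array([p[1]-116.3-72,p[2]-97.6+43]);print(np.hypot(*v),149.15-np.degrees(np.arctan2(v[1],v[0])))"
```

```text
t: 24.77
position: [459.3, 126.9, 112.6]
ee_rot: [-2.403, 1.565, -0.911]
ft_force: [-0.2, 0.6, -1.3]
gripper_width: 8.5
t 24.77 p [459.3 126.9 112.6] az 85.5 q [ 0.2  -0.01  1.71 -0.01  1.45 -1.3 ] w 8.5 F [-0.2  0.6 -1.3] x [ 0.003 -0.004 -1.   ]
84.48664474979951 12.51799680086313
```

```bash
python3 -c "
from h import *
im=imaging.read_camera('wrist'); cv2.imwrite('pics/w14.png',im[:,:,::-1])
im=imaging.read_camera('scene'); cv2.imwrite('pics/s14.png',cv2.resize(im[130:270,190:350],None,fx=4,fy=4)[:,:,::-1])"
```

```text
(no output)
```

View pics/w14.png

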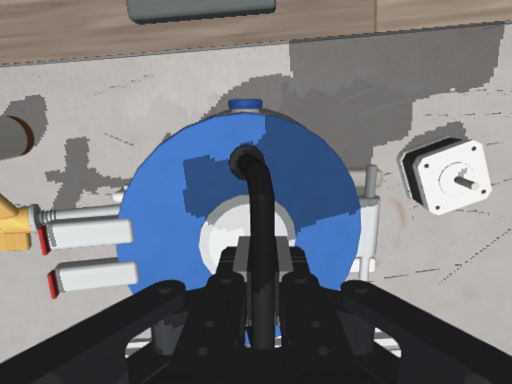

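View pics/s14.png

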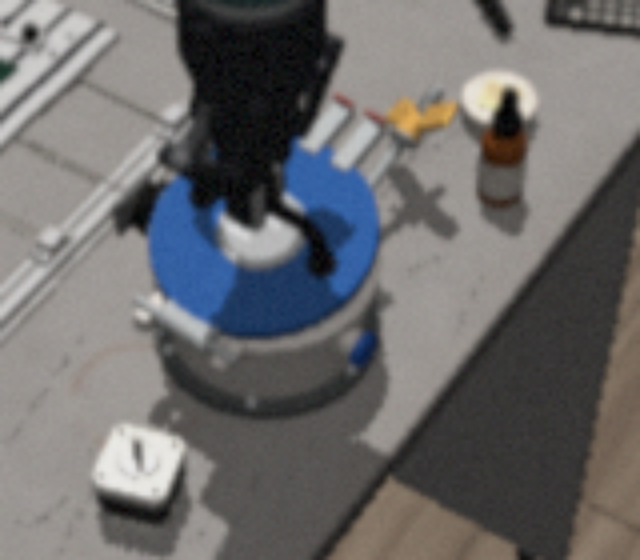

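```bash
python3 -m creep '[[[-0.0053,0,0.0049,0,0,0,0],[-0.0051,0,0.0052,0,0,0,0],[-0.0046,0,0.0056,0,0,0,0],[-0.0041,0,0.006,0,0,0,0],[0,0,0,0,0,0,0]]]' 40; python3 -c "
from h import *
s,Rm,p=pose();st()
v=np.array([p[1]-116.3-72,p[2]-97.6+43]);print(np.hypot(*v),149.15-np.degrees(np.arctan2(v[1],v[0])))"
```

```text
t: 25.28
position: [460.4, 144.4, 128.2]
ee_rot: [-3.058, 1.557, -1.569]
ft_force: [-0.4, 0.4, 1.4]
gripper_width: 8.3
t 25.28 p [460.4 144.4 128.2] az 85.3 q [ 0.24 -0.01  1.67 -0.01  1.48 -1.25] w 8.3 F [-0.4  0.4  1.4] x [ 0.    -0.014 -1.   ]
85.73391727879427 28.320873937001267
```

```bash
python3 -m creep '[[[-0.0035,0,0.0062,0,0,0,0],[-0.003,0,0.0066,0,0,0,0],[-0.0024,0,0.0068,0,0,0,0],[-0.0018,0,0.007,0,0,0,0],[-0.0013,0,0.0072,0,0,0,0],[0,0,0,0,0,0,0]]]' 40; python3 -c "
from h import *
s,Rm,p=pose();st()
v=np.array([p[1]-116.3-72,p[2]-97.6+43]);print(np.hypot(*v),149.15-np.degrees(np.arctan2(v[1],v[0])))
im=imaging.read_camera('wrist'); cv2.imwrite('pics/w15.png',im[:,:,::-1])"
```

```text
t: 25.78
position: [462.2, 171.1, 140.3]
ee_rot: [3.059, 1.54, -1.74]
ft_force: [0.9, 2.2, -3.4]
gripper_width: 8.6
t 25.78 p [462.2 171.1 140.3] az 85.0 q [ 0.3   0.02  1.61 -0.03  1.52 -1.19] w 8.6 F [ 0.9  2.2 -3.4] x [-0.005 -0.03  -1.   ]
87.42444257394448 47.836290564820914
```

View pics/w15.png

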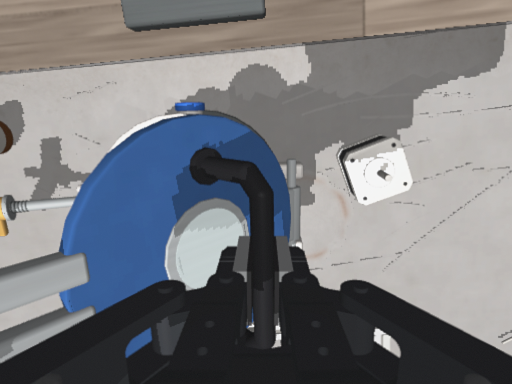

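```bash
python3 -m creep '[[[0.0005,0,0.0072,0,0,0,0],[0.0005,0,0.0072,0,0,0,0],[0,0,0,0,0,0,0]]]' 40; python3 -c "
from h import *
s,Rm,p=pose();st()
v=np.array([p[1]-116.3-72,p[2]-97.6+43]);print(np.hypot(*v),149.15-np.degrees(np.arctan2(v[1],v[0])))
im=imaging.read_camera('scene'); cv2.imwrite('pics/s16.png',cv2.resize(im[100:270,190:350],None,fx=3.5,fy=3.5)[:,:,::-1])"
```

```text
t: 26.08
position: [463.2, 183.2, 141.7]
ee_rot: [3.083, 1.536, -1.718]
ft_force: [1.5, 0.8, -6.5]
gripper_width: 8.7
t 26.08 p [463.2 183.2 141.7] az 85.0 q [ 0.32  0.04  1.6  -0.03  1.52 -1.16] w 8.7 F [ 1.5  0.8 -6.5] x [-0.005 -0.034 -0.999]
87.29118181728809 55.802370679737805
```

View pics/s16.png

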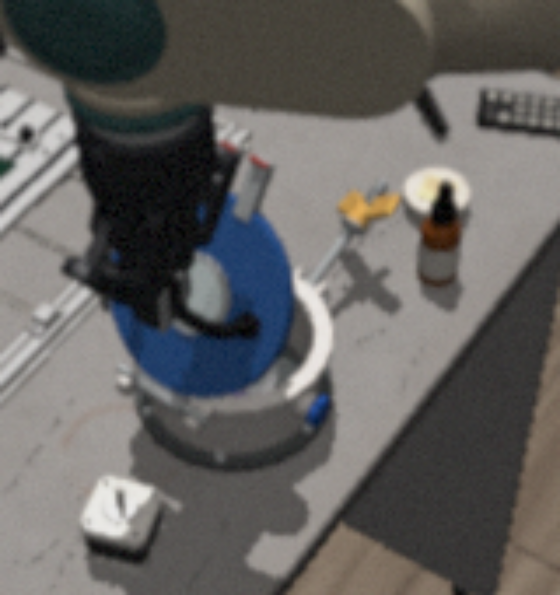

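```bash
python3 -m creep '[[[0,0,0,0,0,0,0.22],[0,0,0,0,0,0,0.22],[0,0,0,0,0,0,0.22],[-0.01,0,0,0,0,0,0.22],[-0.015,0,0,0,0,0,0.22],[-0.02,0,0,0,0,0,0.22],[-0.03,0,0,0,0,0,0.22],[-0.03,0,0,0,0,0,0.22],[-0.03,0,0,0,0,0,0.22],[0,0,0,0,0,0,0.22],[0,0,0,0,0,0,0.22]]]' 40; python3 -c "
from h import *
st()
im=imaging.read_camera('scene'); cv2.imwrite('pics/s17.png',cv2.resize(im[100:270,190:350],None,fx=3.5,fy=3.5)[:,:,::-1])
im=imaging.read_camera('wrist'); cv2.imwrite('pics/w17.png',im[:,:,::-1])"
```

```text
t: 27.05
position: [463.3, 187.4, 286.2]
ee_rot: [3.104, 1.542, -1.698]
ft_force: [-0.5, -0.0, -0.3]
gripper_width: 18.9
t 27.05 p [463.3 187.4 286.2] az 84.9 q [ 0.32 -0.01  1.36 -0.03  1.81 -1.16] w 18.9 F [-0.5 -0.  -0.3] x [-0.004 -0.028 -1.   ]
```

View pics/s17.png

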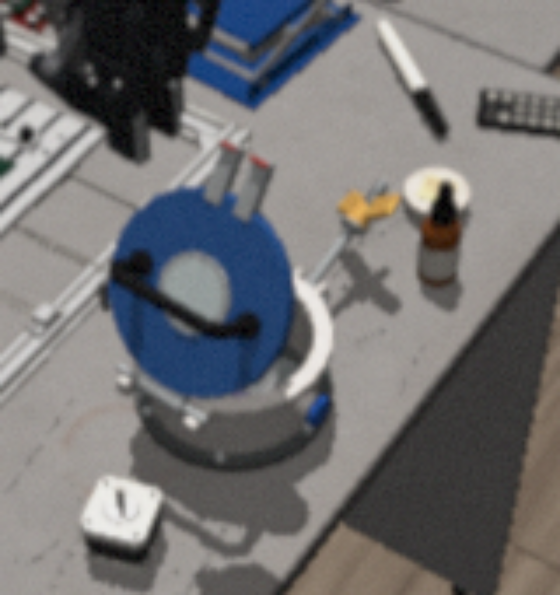

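View pics/w17.png

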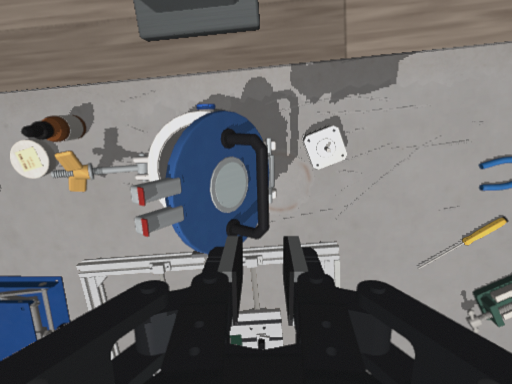

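```bash
python3 -c "
from h import *
a=np.radians(86.5);ux=np.array([np.cos(a),np.sin(a),0]);c=np.array([457,116,0.])
for f in (40,50,55,60):
  t=np.radians(149.15-f);P=c+ux*(72+83.9*np.cos(t));P[2]=71+83.9*np.sin(t);print(f,proj('scene',[P]),proj('wrist',[P]))
for f in (1,1.1,1.2):
  P=c-ux*(83+98*np.sin(f));P[2]=30+98*np.cos(f);print(f,proj('scene',[P]),proj('wrist',[P]))
A=cv2.imread('pics/scene0.png');B=imaging.read_camera('scene')[:,:,::-1]
d=np.hstack([cv2.resize(x[140:190,285:345],None,fx=6,fy=6) for x in (A,B)]);cv2.imwrite('pics/cmp.png',d)
d=np.vstack([cv2.resize(x[225:270,205:245],None,fx=6,fy=6) for x in (A,B)]);cv2.imwrite('pics/cmp2.png',d)"
```

```text
40 [[244.3171961  181.07253222]] [[234.2110278  185.47046267]]
50 [[240.01811358 183.94057678]] [[250.33383597 186.08745811]]
55 [[237.80030803 185.74755453]] [[258.81889053 186.14085733]]
60 [[235.56269355 187.78663632]] [[267.43320398 186.01944106]]
1 [[298.98773402 148.70260269]] [[ 46.5250554  175.11938033]]
1.1 [[299.91729537 150.09382336]] [[ 47.25069154 173.67719022]]
1.2 [[300.62331125 151.78967664]] [[ 48.96681906 172.2081514 ]]
```

View pics/cmp.png

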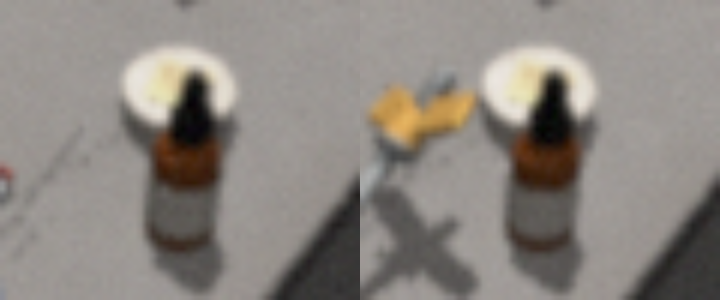

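View pics/cmp2.png

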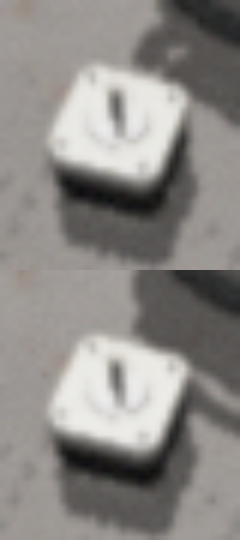

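```bash
python3 -c "
from cell import order
print(order.close_job())"
```

```text
the job is handed in; nothing more can be done
None
```

The pot is open and the job is handed in, at about 27 s of the 61 s allowed. No verdict is reported.

- **Wing nut:** I gripped it from above and turned it about 540° anticlockwise in three strokes, a calculated rise of 7.5 mm. The bolt stayed upright throughout.
- **Eyebolt:** I pushed the stud outwards with the closed fingers. It cleared the lip and fell; the tip's image position agrees with the 1.2 rad stop.
- **Lid:** I raised it by the handle along its arc and let go. The arm's travel and the handle's position in the pictures both put it at 55 to 58 degrees (about 1.0 rad), and it stayed there after I backed off.
- **Bottle, tin and motor:** Before-and-after scene pictures show none of them moved.
- **At hand-in:** The gripper was about 145 mm above its last grip on the handle, touching nothing, with wrist force near zero.

Two readings were off:
- **Wrist force:** It read only 1 to 6 N while I lifted the lid, less than the 6 to 9 N stated, but the pictures confirmed the lid was rising.
- **Arm overshoot:** The arm often overshot its moves by several mm, and by about 20 mm on the first approach. I corrected this step by step.

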